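# Set and clamp a display-stand leg in the mount jig

## Robot

A 7-joint arm with a two-finger parallel gripper is mounted at the origin on the work surface. World frame = base frame: x ahead of the robot, y to its left, z up, the work surface at z = 0. Lengths are in m, angles in rad, forces in N, time in s.
With the tool pointing down it reaches from about 0.425 to 0.825 m from the base axis. Payload 3.6 kg.
Tool frame: the origin (TCP) lies at the very end of the fingers, on their centre line; the grasp point (between the pads) lies behind it (tcp_to_grasp is the z of the grasp point in the tool frame, in m); z points along the fingers, y is the line along which they close (so a half turn about z gives the same grasp; the last joint's range is limited). The gripper opens to 85 mm and grips with 20 to 120 N. Pads are 22 mm wide; open, the fingers measure 114 mm over their backs; the gripper's body (76 mm by 85 mm) begins 54 mm behind the grasp point. The pads swing forward as they close: fully open they stand 13 mm farther back than shut.
Start: joints at [1.165, 0.615, -0.013, 1.423, 0.008, 1.103, -0.04], TCP at [0.24, -0.604, 0.231] pointing down, gripper open.
Joint ranges: [-3.12, 3.12], [-0.3, 2.06], [-1.34, 1.32], [0.26, 2.42], [-1.36, 4.5], [0.01, 1.98], [-2.84, 2.84]. Speed limits (rad/s): [2.79, 2.79, 3.14, 3.14, 3.14, 3.14, 3.14].

## Interface

Orientations are given as a rotation vector (axis times angle).
In Python, from plant import observe, grab_frame, hand_in, regions_of, tcp_to_grasp gives the robot as it stands. The module is installed in compiled form; this text tells all that it offers.
- The arm moves only by the tool play_rows, never from a script. Its argument "series" is a list of rows, each a list of 2 entries, a list of its own where there are three numbers: the shift along the tool's x, y, z in cm, then the turn about the tool's z in rad. In form: [[[tx, ty, tz], roll], ...]. A call has 1 to 10 rows; each row is the pose to reach, as a shift and turn from the pose commanded when the call began, along the tool's axes at that moment; what a row does not reach only later rows make up. A row lasts 1/12 s, in which the tool goes at most 41.7 mm and 7.16 degrees, less where a joint would pass 70% of its speed; a pose out of reach is approached as far as the arm can. A call with a gripper value outside its range is refused whole. "grip" is the closure, from -1 (fully open) to 1 (shut), set as the call begins (left out, the last holds). The fingers move at their own pace and stop on an object; "force" is the grip in N (left out, the last holds). Time passes only in rows, so rows that repeat a pose let the fingers close. It gives the time, the measured TCP pose, the force, the opening and the grip force at its end, in the units of the state.
- observe(): the state, without advancing time (a new reading comes with each control period).
- grab_frame(name): name is "scene" or "top" or "wrist"; returns a dict with "color" (420x560x3 uint8, red, green, blue), "fx", "fy", "cx", "cy" (pixels), "dist_coeffs" ([k1, k2, p1, p2, k3] as OpenCV has them; the pictures are not rectified), "rvec" (rotation vector, rad) and "tvec" (3), from world to camera coordinates, as OpenCV has them; the wrist camera has in their place "mount" (4x4, takes a point from camera to tool coordinates, whose origin is the TCP and whose axes are the flange's). Camera axes: x right, y down, z forward; pixel columns grow to the right and rows downward; lengths in m; the calibration is good to about 2 mm. A picture is of the moment at which its call begins: read the wrist's pose just before it. There is no depth.
- hand_in(): hands the job in; it is judged then, once.
Trained networks look in a picture, given as the dict that the camera call returned (one of the last four; its "shot" number tells which), for a name from the list of things; names that differ only in an ending like _2 or _b are one class to them, and where a whole thing is asked for, a point or a joint stands for the part that bears it (a point fixed in the world has none). Each returns a list of dicts, best first, with "score" (0 to 1); they miss things now and then, are a little off and sometimes report something else, mostly with a low value. They report only what shows in the picture. A call takes as long as a camera call.
- regions_of(thing, picture): "region" (420x560 bool, what is visible of it) and "extent" ([left, top, width, height] in pixels, round what is visible of it).
The state is a dict: "t": time; "joint_pos": joint angles; "dq": joint speeds; "effort": joint torques, N m; "eef_pos": TCP position; "ee_rot": TCP orientation; "force": force on the tool from outside, world axes, zero at the start; "wrist_torque": the same for the moment, N m; "gripper_width": opening from 0.0 (shut) to 1.0 (fully open); "finger_force": force on a finger pad.
Only numpy, scipy, OpenCV 4.12 (cv2) and the standard library are available. Lean on these libraries where they do the work, as an engineer would, in place of code of your own. Each camera call takes 0.05 s, during which the arm holds its last target. There are 200 camera calls.

## Task

On the toy museum's mount bench, push the jig's carriage along its rail to the stop, so that it clicks into its station. Then draw the sprung leg out until its foot bar lines up with the red length marker and, only while holding it there, squeeze the yellow cam lever fully closed along the leg. Finish still holding leg and lever like that (both spring back if let go), with the carriage home and the toys and tools around left alone.

Things in the scene. Friction and masses are not known exactly. Their poses are not given: they have to be found in the camera images.
- jig: Blue base plate (130 x 340 x 10 mm, y -280 to +60 mm) with aluminium rail (50 mm wide, top 28 mm above the table), screwed down. Origin on the table under the rail's centre line; all sliding runs along its +y. Dark stop block at y +13 to +29 mm, top 44 mm; brass sprung detent at its +x side, top 46 mm.
- carriage (a joint): How far the grey carriage (slab 90 x 120 mm, top 50 mm above the table) has slid along jig +y, m: starts at 0 to 0.05; 0.140 = station, at the stop. Friction about 3 N; the detent adds up to about 8 N in the last 16 mm, then keeps it from rolling back. Carriage centre is at jig x 0, y -0.190 m + joint value.
- post (a point): Centre of the top of the upright steel push post at the carriage's rear (-y) end: 22 mm diameter, from the slab (50 mm) to 120 mm above the table. Axes as the jig's. 49 mm behind the carriage's centre, 124 mm behind collar.
- collar (a point): Centre of the collar's mouth, on the leg's axis, 85 mm above the table at jig x 0; axes as the jig's; 75 mm ahead (+y) of the carriage's centre. The black collar (34 x 34 mm, 20 mm long, top 102 mm) ends the brown square outer tube (28 mm, top 99 mm) fixed on the carriage. Below, a white scale strip (top 53 mm) reaches 95 mm ahead of it, jig x -90 to -20 mm.
- leg: Steel leg, a bar 16 mm wide (x), 20 mm high, sliding in the tube along +y, axis 85 mm above the table. Origin on its axis, at the collar's mouth when fully in. Its black rubber foot bar sticks out to the -x side only: x +8 to -60 mm, 10 mm thick (y), 24 mm high. A spring always pulls the leg in with 4 to 5 N, so it starts fully in; travel 75 mm; no latch holds it.
- foot (a point): Middle of the foot bar's thickness, on the leg's axis, 25 mm from the leg's origin along +y; the bar's collar-side face is 5 mm nearer the collar. Axes as the jig's. Moves with the leg.
- mark (a point): Target for foot: the point on the leg's axis above the red length marker. Axes as the jig's. The marker is a red bar (6 mm wide, 4 mm high, jig x -89 to -23 mm, top 57 mm above the table) on the white scale strip, so it shows past the foot bar's end when in line. It rides with the carriage; set differently each time, 51 to 73 mm from the collar's mouth.
- lever (a joint): Angle of the yellow cam lever, rad: 0 closed (along the leg), 0.36 open; starts open, always sprung open (0.25 to 0.3 N m, 4 to 7 N at the finger). Swings flat about lever_pivot; 8 mm thick, 70 mm long, 74 to 96 mm above the table. Closed, leg and lever together span jig x -8 to +17.5 mm (25.5 mm wide); open, its tip reaches x +43 mm.
- lever_pivot (a point): Vertical pivot of the cam lever, on the collar at the leg's +x side: jig x +13.5 mm, 9 mm behind the collar's mouth, 85 mm above the table. Axes as the jig's. The closed lever points along +y; it opens towards +x. One finger on the leg's -x side just inside the foot bar and the other on the lever's outer face can squeeze it shut.
- lever_tip (a point): Free end of the lever, on its middle line, 70 mm from its pivot, 85 mm above the table. Its y axis points along the lever, away from the pivot.
- horse: yellow toy horse on a green 110 x 50 mm base, 125 mm tall; origin under its centre. Leave alone.
- toyhouse: red toy house with dark gable roof, 86 x 110 x 145 mm; origin under its centre. Leave alone.
- armchair: small yellow doll's armchair, 60 x 72 x 85 mm; origin under its centre. Leave alone.
- tincar: blue and white toy car, 100 x 54 x 51 mm; origin under its centre. Leave alone.
- waxjar: small wax jar, 44 mm diameter, 45 mm tall, standing on the table beside the jig; origin under its centre. Leave alone.
- screwdriver: screwdriver lying on the table beside the jig; origin under its middle. Leave alone.
- brush: brush lying on the table; origin under its middle. Leave alone.

How it is judged:
On the way, in this order (a step that is already met when the one before it is completed fails the run):
1. the carriage is pushed home to its station (value of joint carriage above 0.134 m), for 0.2 s.
2. the fingers hold the leg at the red marker, the lever still open, the carriage home (value of joint carriage above 0.134 m and y of foot in the frame of mark between -0.006 and 0.006 m and contact force between the fingers and leg above 1 N and value of joint lever above 0.25 rad), for 0.2 s.
3. the lever is squeezed closed with the leg held at the marker (value of joint carriage above 0.134 m and y of foot in the frame of mark between -0.006 and 0.006 m and contact force between the fingers and leg above 1 N and value of joint lever below 0.08 rad), for 0.3 s.
At the end, for the whole second after the job is handed in: The program ends holding: carriage within 6 mm of its stop (joint above 0.134), foot bar within 6 mm of the red marker along the leg, fingers pressing on the leg with more than 1 N, lever closed to under 0.08 rad, leg at rest (under 20 mm/s) (all of step 3 and linear speed of leg below 0.02 m/s); the arm keeps its last pose, push and grip.
It fails at once if the lever is closed (under 0.12 rad) while the foot bar is more than 10 mm off the marker (value of joint lever below 0.12 rad and (y of foot in the frame of mark above 0.01 m or y of foot in the frame of mark below -0.01 m)).
It fails at once if a toy, jar or tool is moved more than 30 mm (distance of any of horse, toyhouse, armchair, tincar, waxjar, screwdriver, brush from where it was at the start of the episode above 0.03 m).
It also fails if it takes over 48 s, if anything falls off the work surface, if the arm or the gripper's body presses on something with over 40 N, if the wrist force passes 120 N, or if a joint passes its speed limit or range.

## Working session

There is one attempt and no reset: what is moved stays moved. The work goes in short steps, Python scripts to look and compute and a tool call to move; the robot and the scene stay as the last step left them, time stands still between calls to the robot, and variables do not carry over. Pictures are saved under pics/ and viewed, at most 10 in all, crops included, and the job is handed in when it is done.

Besides the shell and the picture viewer there is one more tool, called after "Emit:" by a JSON object that holds its "method" and its "body". play_rows: Moves the arm, as the interface text tells. Its arguments: {"type":"object","properties":{"series":{"type":"array","items":{"type":"array"}},"grip":{"type":"number"},"force":{"type":"number"}},"required":["series"]}

```bash
mkdir -p pics; python3 - <<'E'
from plant import *
import cv2,numpy as np
s=observe();print({k:np.round(v,3).tolist() for k,v in s.items()},tcp_to_grasp)
ims=[]
for n in("scene","top"):
    f=grab_frame(n);ims.append(f["color"])
    print(n,f["fx"],f["cx"],f["cy"],f["dist_coeffs"],f["rvec"],f["tvec"])
    cv2.imwrite(f"pics/{n}0.png",cv2.resize(f["color"][:,:,::-1],(784,588)))
    for t in("jig","carriage","post","collar","leg","mark","lever","waxjar","screwdriver"):
        r=regions_of(t,f)
        print(t,[(round(q["score"],2),np.round(q["extent"]).tolist()) for q in r[:2]])
E
```

```text
{'t': 0.0, 'joint_pos': [1.165, 0.616, -0.013, 1.425, 0.008, 1.103, -0.04], 'dq': [0.0, 0.0, 0.0, -0.001, -0.001, 0.0, -0.001], 'effort': [0.0, -46.921, 0.259, -17.103, 0.01, 0.01, 0.0], 'eef_pos': [0.24, -0.603, 0.23], 'ee_rot': [-3.083, -0.591, 0.001], 'force': [-0.243, -0.017, 0.964], 'wrist_torque': [-0.021, 0.017, 0.037], 'finger_force': 0.0, 'gripper_width': 1.0} -0.0187
scene 406.9519514769103 272.95510037039077 210.40843294289377 [-0.01447142  0.          0.          0.          0.        ] [ 1.36838198  1.98228618 -0.98511368] [ 0.23082021 -0.22515943  1.62679483]
jig [(0.89, [196.0, 186.0, 115.0, 73.0])]
carriage [(0.91, [210.0, 185.0, 91.0, 49.0])]
post [(0.94, [212.0, 184.0, 89.0, 45.0]), (0.7, [428.0, 206.0, 40.0, 41.0])]
collar [(0.88, [215.0, 185.0, 86.0, 45.0])]
leg [(0.48, [259.0, 199.0, 18.0, 14.0]), (0.48, [254.0, 204.0, 19.0, 15.0])]
mark []
lever [(0.73, [253.0, 205.0, 21.0, 15.0])]
waxjar [(0.55, [307.0, 197.0, 14.0, 18.0]), (0.27, [260.0, 198.0, 15.0, 16.0])]
screwdriver [(0.9, [195.0, 238.0, 35.0, 16.0])]
top 488.72770504544536 286.11143532172883 206.09543238166415 [-0.17141732  0.          0.          0.          0.        ] [ 2.22657631 -2.1826486   0.05214066] [-0.04481217  0.55369015  1.56176789]
jig [(0.61, [256.0, 184.0, 109.0, 53.0]), (0.44, [270.0, 194.0, 78.0, 42.0])]
carriage [(0.81, [272.0, 191.0, 75.0, 46.0]), (0.66, [252.0, 247.0, 18.0, 10.0])]
post [(0.93, [272.0, 194.0, 78.0, 43.0]), (0.72, [226.0, 124.0, 36.0, 22.0])]
collar [(0.73, [270.0, 192.0, 74.0, 47.0])]
leg [(0.69, [289.0, 205.0, 12.0, 17.0]), (0.33, [304.0, 168.0, 47.0, 7.0])]
mark [(0.36, [280.0, 216.0, 3.0, 19.0]), (0.16, [253.0, 245.0, 14.0, 12.0])]
lever [(0.38, [123.0, 242.0, 30.0, 59.0])]
waxjar [(0.57, [227.0, 126.0, 33.0, 18.0]), (0.56, [253.0, 247.0, 16.0, 13.0])]
screwdriver [(0.87, [318.0, 166.0, 32.0, 11.0])]
```

```bash
python3 - <<'E'
import cv2
a=cv2.imread("pics/top0.png")
# crop orig px x 236..376,y 150..270
s=1.4
c=a[int(150*s):int(265*s),int(230*s):int(380*s)]
cv2.imwrite("pics/topc.png",cv2.resize(c,(780,598),interpolation=cv2.INTER_CUBIC))
E
```

```text
(no output)
```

View pics/topc.png

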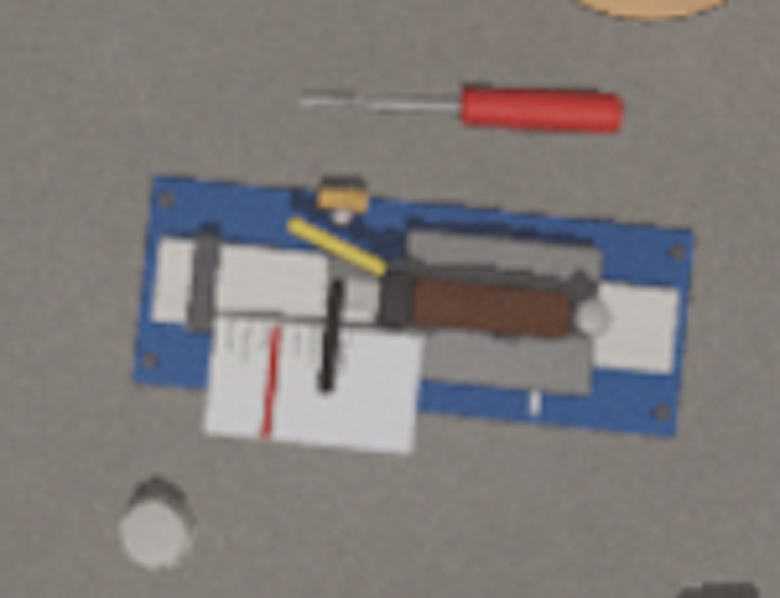

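View pics/scene0.png

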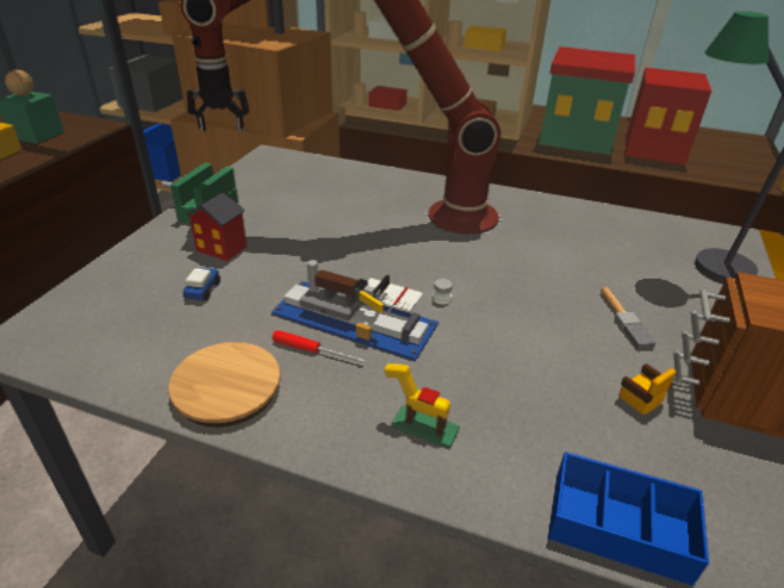

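The top view shows the jig with its +y pointing left: plate corners at crop px (153,177), (693,230), (675,437), (135,383), post top at (592,318), and the red marker from (277,328) to (266,437). The scene view shows the arm clear and the jar and screwdriver beside the jig.

```bash
cat > h.py <<'E'
import numpy as np,cv2
from scipy.spatial.transform import Rotation as Ro
from plant import *
def cam(f,s=None):
    K=np.array([[f["fx"],0,f["cx"]],[0,f["fy"],f["cy"]],[0,0,1]])
    if "mount" in f:
        T=np.eye(4);T[:3,:3]=Ro.from_rotvec(s["ee_rot"]).as_matrix();T[:3,3]=s["eef_pos"]
        W=T@np.array(f["mount"]);R=W[:3,:3].T;t=-R@W[:3,3]
    else: R=cv2.Rodrigues(np.array(f["rvec"]))[0];t=np.array(f["tvec"]).ravel()
    return K,np.array(f["dist_coeffs"],float),R,t
def unproj(c,uv,z):
    K,d,R,t=c
    n=cv2.undistortPoints(np.array(uv,float).reshape(-1,1,2),K,d)[:,0]
    r=np.c_[n,np.ones(len(n))]@R;o=-R.T@t
    return o+r*((np.asarray(z)-o[2])/r[:,2])[:,None]
def proj(c,P):
    K,d,R,t=c
    return cv2.projectPoints(np.array(P,float),cv2.Rodrigues(R)[0],t,K,d)[0][:,0]
class Jig:
    def __init__(s,o,th): s.o=np.array(o);s.th=th;c,n=np.cos(th),np.sin(th);s.R=np.array([[c,-n,0],[n,c,0],[0,0,1]])
    def w(s,p): return np.array(p,float)@s.R.T+np.r_[s.o,0]
    def j(s,p): return (np.array(p,float)-np.r_[s.o,0])@s.R
def delta(tgt,yaw,s=None):
    """cm shift in tool axes and roll to put tool at tgt, tool y along world heading yaw (mod pi)"""
    s=s or observe();R=Ro.from_rotvec(s["ee_rot"]).as_matrix()
    h=np.arctan2(R[1,1],R[0,1]);d=(yaw-h+np.pi/2)%np.pi-np.pi/2
    return np.round((np.array(tgt)-s["eef_pos"])@R*100,2),round(-d,3)
E
python3 - <<'E'
from h import *
f=grab_frame("top");c=cam(f)
u=lambda p:[(230+a/5.2,150+b/5.2) for a,b in p]
P=unproj(c,u([(153,177),(693,230),(675,437),(135,383)]),[.01]*4)
q=np.array([[65,60],[65,-280],[-65,-280],[-65,60]])/1e3
print(P.round(3))
m,n=P[:,:2].mean(0),q.mean(0)
z=((P[:,0]-m[0])+1j*(P[:,1]-m[1]))@np.conj((q-n)@[1,1j])
J=Jig([0,0],np.angle(z));J.o=m-(J.R@np.r_[n,0])[:2]
print("jig",J.o,J.th,(J.j(P)*1e3).round())
print("post,foot tip,markends,collar",(J.j(unproj(c,u([(592,318),(326,388),(277,328),(266,437),(396,300)]),[.12,.097,.057,.057,.102]))*1e3).round())
for nm,p in(("pp",[0,-.29,.25]),("leg",[.006,0,.2])): print(nm,J.w(p),delta(J.w(p),J.th))
E
```

```text
[[ 0.624  0.054  0.01 ]
 [ 0.598 -0.283  0.01 ]
 [ 0.469 -0.274  0.01 ]
 [ 0.496  0.062  0.01 ]]
jig [ 0.55528654 -0.0005795 ] -0.07753505289050996 [[  64.   60.   10.]
 [  65. -278.   10.]
 [ -65. -279.   10.]
 [ -64.   58.   10.]]
post,foot tip,markends,collar [[  -1. -207.  120.]
 [ -56.  -58.   97.]
 [ -23.  -26.   57.]
 [ -88.  -26.   57.]
 [  -1.  -94.  102.]]
pp [ 0.5328239  -0.28970824  0.25      ] (array([ 38.79, -18.37,  -1.87]), np.float64(-1.114))
leg [ 0.56126851 -0.00104425  0.2       ] (array([ 52.11, -44.14,   3.14]), np.float64(-1.114))
```

Emit:
{"method": "play_rows", "body": {"series": [[[38.8,-18.4,-1.9],-1.114],[[38.8,-18.4,-1.9],-1.114],[[38.8,-18.4,-1.9],-1.114],[[38.8,-18.4,-1.9],-1.114],[[38.8,-18.4,-1.9],-1.114],[[38.8,-18.4,-1.9],-1.114],[[38.8,-18.4,-1.9],-1.114],[[38.8,-18.4,-1.9],-1.114],[[38.8,-18.4,-1.9],-1.114],[[38.8,-18.4,-1.9],-1.114]], "grip": 1, "force": 30}}

```text
t: 1.88
eef_pos: [0.5248, -0.2979, 0.2501]
ee_rot: [2.303, 2.137, 0.0]
force: [0.3, -1.4, -0.6]
gripper_width: 0.0
finger_force: 0.0
```

Emit:
{"method": "play_rows", "body": {"series": [[[0,0,0],0],[[0,0,0],0]]}}

```text
t: 2.05
eef_pos: [0.5263, -0.2952, 0.25]
ee_rot: [-2.299, -2.142, -0.004]
force: [-0.8, -0.4, -0.6]
gripper_width: 0.002
finger_force: 0.0
```

```bash
cat >> h.py <<'E'
J=Jig([0.55528654,-0.0005795],-0.077535)
def st():
    s=observe();print(round(s["t"],2),"tcp in jig mm",(J.j(s["eef_pos"])*1e3).round(1),"w",round(s["gripper_width"],3),"F",np.round(s["force"]@J.R,1),"ff",np.round(s["finger_force"],1));return s
E
python3 - <<'E'
from h import *
s=st();f=grab_frame("wrist");c=cam(f,s)
cv2.imwrite("pics/w1.png",cv2.resize(f["color"][:,:,::-1],(784,588)))
pts=J.w([[0,-.207,.12],[-.065,-.28,.01],[.065,-.28,.01],[-.06,-.058,.097]])
print("pred*1.4",(proj(c,pts)*1.4).round())
print(delta(J.w([0,-.26,.075]),J.th,s))
E
```

```text
2.05 tcp in jig mm [  -6. -296.  250.] w 0.002 F [-0.8 -0.4 -0.6] ff 0.0
pred*1.4 [[ 398.  116.]
 [ 305.  225.]
 [ 479.  227.]
 [ 273. -211.]]
(array([ 3.57,  0.6 , 17.51]), np.float64(0.007))
```

View pics/w1.png

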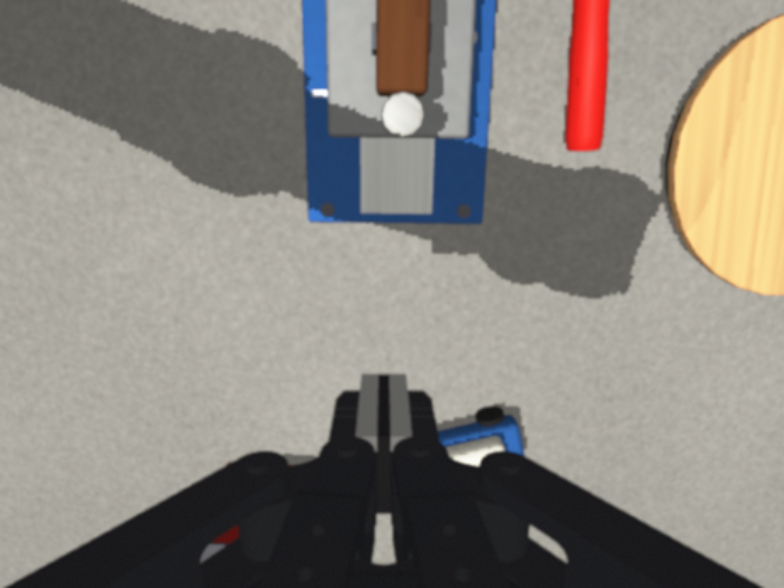

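Wrist view: post top at (403,115), plate corners at (309,222) and (482,221), about 3 mm towards +x of the prediction. I'll correct for that and descend behind the post.

Emit:
{"method": "play_rows", "body": {"series": [[[3.6,0.9,4],0.007],[[3.6,0.9,8],0.007],[[3.6,0.9,12],0.007],[[3.6,0.9,16],0.007],[[3.6,0.9,17.5],0.007],[[3.6,0.9,17.5],0.007],[[3.6,0.9,17.5],0.007],[[3.6,0.9,17.5],0.007]]}}

```text
t: 2.77
eef_pos: [0.5365, -0.2658, 0.0765]
ee_rot: [2.314, 2.12, 0.001]
force: [0.9, 0.1, 0.5]
gripper_width: 0.003
finger_force: 0.0
```

Emit:
{"method": "play_rows", "body": {"series": [[[1,0,0],0],[[2,0,0],0],[[3,0,0],0],[[4,0,0],0],[[5,0,0],0],[[6,0,0],0],[[7,0,0],0],[[8,0,0],0],[[9,0,0],0],[[10,0,0],0]]}}

```text
t: 3.6
eef_pos: [0.5447, -0.1633, 0.0748]
ee_rot: [2.313, 2.125, 0.001]
force: [1.4, -4.1, 1.8]
gripper_width: 0.004
finger_force: 0.0
```

```bash
python3 - <<'E'
from h import *
s=st();f=grab_frame("wrist")
cv2.imwrite("pics/w2.png",cv2.resize(f["color"][:,:,::-1],(784,588)))
E
```

```text
3.6 tcp in jig mm [   2.  -163.1   74.8] w 0.004 F [ 1.7 -4.   1.8] ff 0.0
```

View pics/w2.png

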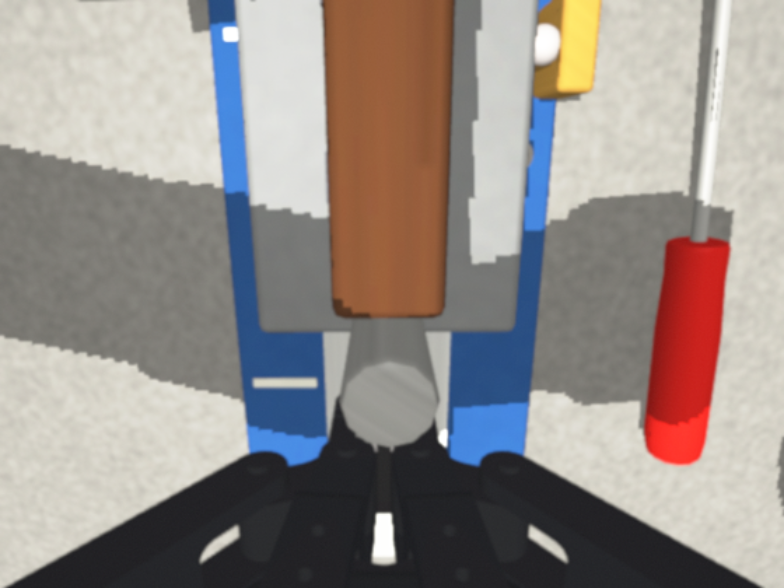

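The post at (388,403) is centred in front of the fingers and the carriage is moving. I'll continue to the stop.

Emit:
{"method": "play_rows", "body": {"series": [[[0.6,0,0],0],[[1.2,0,0],0],[[1.8,0,0],0],[[2.4,0,0],0],[[3.0,0,0],0],[[3.5,0,0],0],[[4.0,0,0],0],[[4.2,0,0],0],[[4.2,0,0],0]]}}

```text
t: 4.4
eef_pos: [0.5474, -0.1217, 0.0744]
ee_rot: [-2.312, -2.125, 0.0]
force: [0.9, -3.1, -0.9]
gripper_width: 0.002
finger_force: 0.0
```

Emit:
{"method": "play_rows", "body": {"series": [[[0.3,0,0],0],[[0.3,0,0],0],[[0.3,0,0],0]]}}

```text
t: 4.65
eef_pos: [0.5478, -0.1214, 0.0746]
ee_rot: [2.314, 2.122, -0.003]
force: [0.8, -7.3, -0.8]
gripper_width: -0.004
finger_force: 0.0
```

```bash
python3 - <<'E'
from h import *
s=st()
E
```

```text
4.65 tcp in jig mm [   1.9 -121.1   74.6] w -0.004 F [ 1.4 -7.2 -0.8] ff 0.0
```

Emit:
{"method": "play_rows", "body": {"series": [[[0.8,0,0],0],[[0.8,0,0],0],[[0.8,0,0],0],[[0.8,0,0],0]]}}

```text
t: 4.98
eef_pos: [0.5478, -0.1213, 0.0747]
ee_rot: [2.317, 2.11, -0.013]
force: [-0.4, -17.7, -0.5]
gripper_width: 0.001
finger_force: 0.0
```

Emit:
{"method": "play_rows", "body": {"series": [[[-2.5,0,0],0],[[-2.5,0,0],0],[[-2.5,0,-4],0],[[-2.5,0,-8],0],[[-2.5,0,-12],0],[[-2.5,0,-12],0]], "grip": -1}}

```text
t: 5.48
eef_pos: [0.5518, -0.134, 0.2027]
ee_rot: [2.303, 2.121, 0.019]
force: [1.1, 0.6, -0.1]
gripper_width: 0.844
finger_force: 0.0
```

```bash
python3 - <<'E'
from h import *
s=st()
print(delta(J.w([.009,-.03,.22]),J.th,s))
E
```

```text
5.48 tcp in jig mm [   6.8 -133.3  202.7] w 0.844 F [ 1.   0.7 -0.1] ff 0.0
(array([10.33,  0.19, -1.71]), np.float64(-0.005))
```

Stop confirmed (18 N, no movement). Next, a look at the leg from above.

Emit:
{"method": "play_rows", "body": {"series": [[[3.5,0.2,-0.5],-0.005],[[7,0.2,-0.5],-0.005],[[9.3,0.2,-0.5],-0.005],[[9.3,0.2,-0.5],-0.005],[[9.3,0.2,-0.5],-0.005]]}}

```text
t: 5.9
eef_pos: [0.556, -0.0395, 0.1996]
ee_rot: [-2.3, -2.137, -0.002]
force: [0.3, -1.0, 0.0]
gripper_width: 0.999
finger_force: 0.0
```

```bash
python3 - <<'E'
from h import *
s=st();f=grab_frame("wrist");c=cam(f,s)
cv2.imwrite("pics/w3.png",cv2.resize(f["color"][:,:,::-1],(784,588)))
pts=J.w([[0,.025,.102],[-.06,.05,.097],[-.023,.082,.057],[-.089,.082,.057],[.065,.06,.01],[-.065,.06,.01],[0.038,.0815,.096]])
print("pred*1.4",(proj(c,pts)*1.4).round())
E
```

```text
5.9 tcp in jig mm [  3.7 -38.8 199.6] w 0.999 F [ 0.4 -1.   0. ] ff 0.0
pred*1.4 [[377. 172.]
 [244. 115.]
 [333.  52.]
 [204.  52.]
 [487. 104.]
 [272. 104.]
 [465.  39.]]
```

View pics/w3.png

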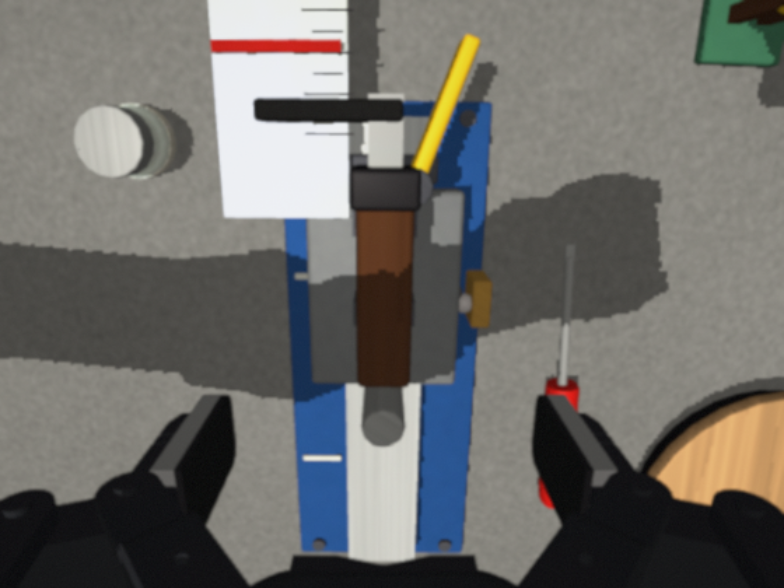

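Wrist view: collar mouth (386,167), foot bar from (255,110) to (402,110), red marker from (211,46) to (341,46), lever tip (472,38), plate corner (490,103). The detent sits against the slab, so the carriage is home.

```bash
python3 - <<'E'
from h import *
s=st();f=grab_frame("wrist");c=cam(f,s)
uv=np.array([(386,167),(255,110),(402,110),(211,46),(341,46),(490,103),(472,38),(383,428)])/1.4
P=J.j(unproj(c,uv,[.102,.097,.097,.057,.057,.01,.096,.12]))*1e3
for n,p in zip("collar footL footR markL markR corner levertip post".split(),P):print(n,p.round(1))
print(delta(J.w([.009,.034,.15]),J.th,s))
E
```

```text
5.95 tcp in jig mm [  3.9 -41.4 199.4] w 0.999 F [-0.1 -1.  -0.6] ff 0.0
collar [  4.3  24.5 102. ]
footL [-54.5  49.3  97. ]
footR [11.4 49.2 97. ]
markL [-84.3  82.3  57. ]
markR [-18.4  81.8  57. ]
corner [67.4 57.6 10. ]
levertip [41.6 79.  96. ]
post [  3.  -98.5 120. ]
(array([7.53, 0.52, 4.95]), np.float64(0.0))
```

Emit:
{"method": "play_rows", "body": {"series": [[[3.5,0.6,2],0],[[7,0.6,5],0],[[7,0.6,7],0],[[7,0.6,7],0],[[7,0.6,7],0],[[7,0.6,7],0]]}}

```text
t: 6.5
eef_pos: [0.5687, 0.0229, 0.1306]
ee_rot: [2.311, 2.125, -0.0]
force: [-0.0, -1.2, 0.7]
gripper_width: 1.004
finger_force: 0.0
```

```bash
python3 - <<'E'
from h import *
s=st();f=grab_frame("wrist");s2=st()
print(delta(J.w([.010,.029,.060]),J.th,s),delta(J.w([.010,.029,.060]),J.th,s2))
E
```

```text
6.5 tcp in jig mm [ 11.6  24.4 130.6] w 1.004 F [ 0.1 -1.2  0.7] ff 0.0
6.55 tcp in jig mm [ 12.   24.5 131.1] w 1.0 F [0.9 0.3 0.8] ff 0.0
(array([ 0.46, -0.17,  7.06]), np.float64(-0.006)) (array([ 0.45, -0.22,  7.11]), np.float64(-0.006))
```

Emit:
{"method": "play_rows", "body": {"series": [[[0.3,-0.1,2],0],[[0.3,-0.1,4],0],[[0.3,-0.1,6],0],[[0.3,-0.1,7],0],[[0.3,-0.1,7],0],[[0.3,-0.1,7],0]]}}

```text
t: 7.05
eef_pos: [0.5679, 0.0277, 0.0606]
ee_rot: [2.309, 2.128, 0.001]
force: [0.2, 0.2, 0.7]
gripper_width: 0.998
finger_force: 0.0
```

```bash
python3 - <<'E'
from h import *
s=st();f=grab_frame("wrist");s=st()
cv2.imwrite("pics/w4.png",cv2.resize(f["color"][:,:,::-1],(784,588)))
E
```

```text
7.05 tcp in jig mm [10.4 29.1 60.6] w 0.998 F [0.2 0.2 0.7] ff 0.0
7.1 tcp in jig mm [10.8 29.5 61.1] w 1.004 F [ 0.2  0.2 -0.5] ff 0.0
```

View pics/w4.png

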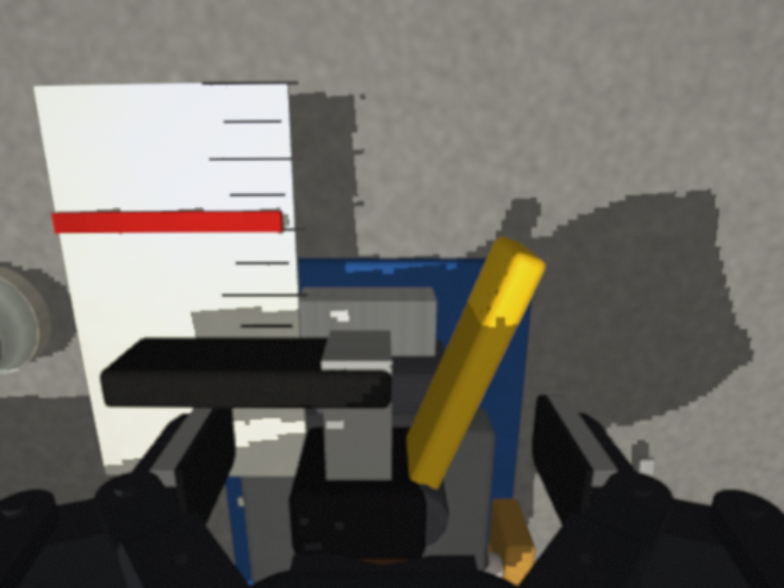

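Left finger's inner face (~235) lies within the foot bar's span (105–390), and the right one (~535) lies outside the lever. Drawing the leg out now.

Emit:
{"method": "play_rows", "body": {"series": [[[0.5,0,0],0],[[1.0,0,0],0],[[1.5,0,0],0],[[2.0,0,0],0],[[2.5,0,0],0],[[3.0,0,0],0],[[3.5,0,0],0],[[3.5,0,0],0],[[3.5,0,0],0]]}}

```text
t: 7.85
eef_pos: [0.5702, 0.0641, 0.0597]
ee_rot: [-2.308, -2.132, -0.001]
force: [0.9, -4.0, 1.4]
gripper_width: 1.0
finger_force: 1.9
```

```bash
python3 - <<'E'
from h import *
s=st();f=grab_frame("wrist");s=st()
cv2.imwrite("pics/w5.png",cv2.resize(f["color"][:,:,::-1],(784,588)))
E
```

```text
7.85 tcp in jig mm [ 9.8 65.7 59.7] w 1.0 F [ 1.2 -3.9  1.4] ff 1.9
7.9 tcp in jig mm [ 9.8 65.1 59.7] w 1.003 F [ 2.  -3.8  2.9] ff 1.9
```

View pics/w5.png

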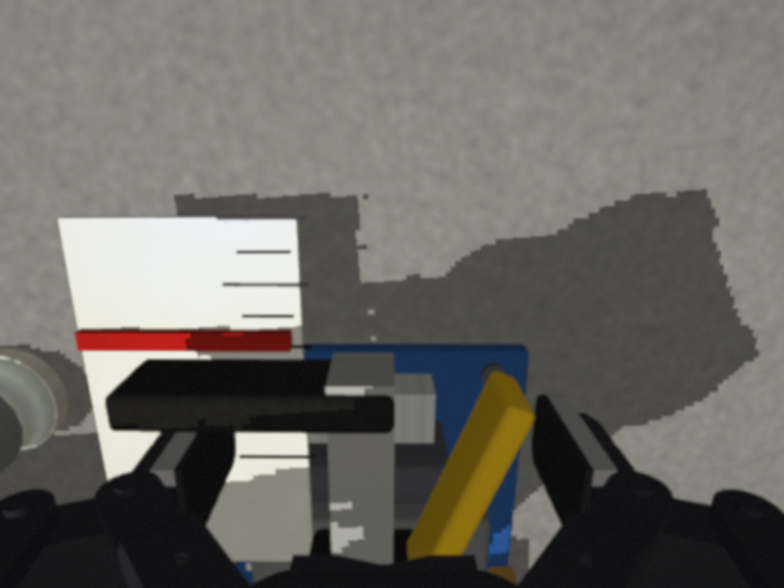

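The foot's top face is centred near (250,414) and the red marker near (185,340). Computing the remaining gap.

```bash
python3 - <<'E'
from h import *
s=st();f=grab_frame("wrist");c=cam(f,s)
g=cv2.cvtColor(f["color"],cv2.COLOR_RGB2HSV)
print("col@x=130/1.4..: rows",[(r,f["color"][r,140].tolist()) for r in range(232,316,2)])
uv=np.array([(150,397),(150,430),(300,396),(300,432),(185,333),(185,350),(393,415),(522,400)])/1.4
P=J.j(unproj(c,uv,[.097]*4+[.057]*2+[.097,.096]))*1e3
for n,p in zip("footFL footBL footF footB markF markB footR lever".split(),P):print(n,p.round(1))
E
```

```text
7.9 tcp in jig mm [ 9.8 65.1 59.7] w 1.003 F [ 2.  -3.8  2.9] ff 1.9
col@x=130/1.4..: rows [(232, [229, 232, 220]), (234, [119, 107, 98]), (236, [110, 19, 15]), (238, [185, 33, 24]), (240, [145, 26, 19]), (242, [101, 21, 17]), (244, [99, 16, 14]), (246, [99, 18, 15]), (248, [99, 28, 23]), (250, [160, 145, 133]), (252, [222, 222, 204]), (254, [234, 234, 223]), (256, [160, 160, 146]), (258, [22, 22, 20]), (260, [16, 15, 17]), (262, [12, 15, 13]), (264, [11, 12, 11]), (266, [12, 13, 14]), (268, [13, 12, 11]), (270, [12, 12, 12]), (272, [15, 13, 15]), (274, [12, 11, 11]), (276, [11, 11, 12]), (278, [9, 11, 10]), (280, [12, 11, 12]), (282, [18, 17, 17]), (284, [25, 26, 24]), (286, [28, 28, 28]), (288, [32, 31, 30]), (290, [33, 32, 30]), (292, [36, 34, 31]), (294, [35, 34, 31]), (296, [34, 34, 32]), (298, [33, 32, 31]), (300, [32, 32, 30]), (302, [30, 30, 29]), (304, [23, 22, 23]), (306, [18, 16, 16]), (308, [28, 28, 25]), (310, [35, 35, 35]), (312, [23, 22, 23]), (314, [14, 13, 17])]
footFL [-44.3  87.4  97. ]
footBL [-45.6  78.7  97. ]
footF [-9.7 87.7 97. ]
footB [-10.2  78.3  97. ]
markF [-50.8  87.6  57. ]
markB [-51.5  82.   57. ]
footR [11.5 82.8 97. ]
lever [41.3 86.  96. ]
```

Emit:
{"method": "play_rows", "body": {"series": [[[0.1,-0.1,0],0],[[0.1,-0.1,0],0],[[0.1,-0.1,0],0],[[0.1,-0.1,0],0],[[0.1,-0.1,0],0],[[0.1,-0.1,0],0]]}}

```text
t: 8.45
eef_pos: [0.5697, 0.0639, 0.0596]
ee_rot: [2.309, 2.129, 0.001]
force: [2.2, -3.1, 1.0]
gripper_width: 1.001
finger_force: 2.0
```

Emit:
{"method": "play_rows", "body": {"series": [[[0,0,0],0],[[0,0,0],0],[[0,0,0],0],[[0,0,0],0],[[0,0,0],0],[[0,0,0],0],[[0,0,0],0],[[0,0,0],0],[[0,0,0],0],[[0,0,0],0]], "grip": 1, "force": 35}}

```text
t: 9.28
eef_pos: [0.5694, 0.0652, 0.0606]
ee_rot: [2.308, 2.131, 0.002]
force: [0.7, -2.8, 7.8]
gripper_width: 0.286
finger_force: 39.0
```

```bash
python3 - <<'E'
from h import *
s=st();f=grab_frame("wrist");s=st()
cv2.imwrite("pics/w6.png",cv2.resize(f["color"][:,:,::-1],(784,588)))
E
```

```text
9.28 tcp in jig mm [ 9.  66.7 60.6] w 0.286 F [ 0.9 -2.7  7.8] ff 39.0
9.33 tcp in jig mm [ 9.  66.7 60.6] w 0.284 F [ 1.2 -2.6  8.3] ff 39.0
```

View pics/w6.png

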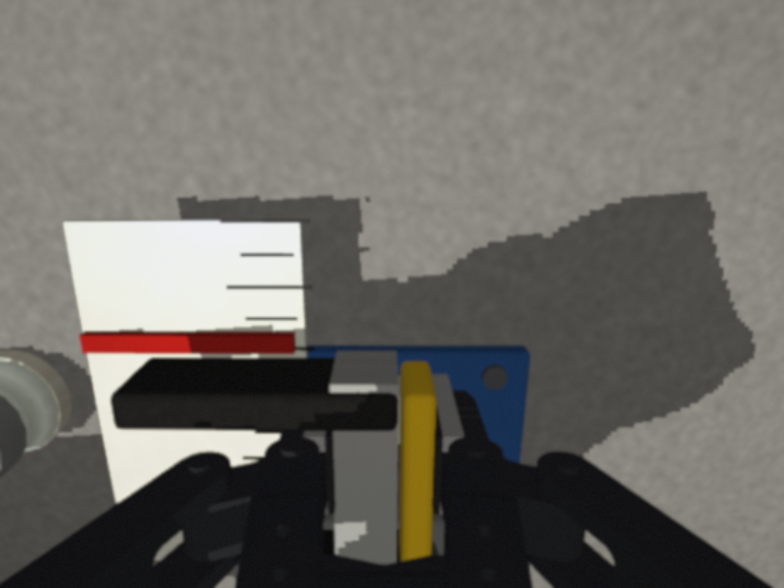

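The lever is parallel to the leg (yellow at 402–435), and the foot's top (~412) sits about 0.6 mm from the marker line. I'll hold briefly and hand in.

Emit:
{"method": "play_rows", "body": {"series": [[[0,0,0],0],[[0,0,0],0],[[0,0,0],0],[[0,0,0],0],[[0,0,0],0],[[0,0,0],0]]}}

```text
t: 9.83
eef_pos: [0.5694, 0.0652, 0.0606]
ee_rot: [2.308, 2.131, 0.002]
force: [1.6, -3.5, 8.1]
gripper_width: 0.282
finger_force: 39.0
```

```bash
python3 - <<'E'
from h import *
s=st();print(hand_in())
E
```

```text
9.83 tcp in jig mm [ 9.  66.7 60.6] w 0.282 F [ 1.8 -3.4  8.1] ff 39.0
the job is handed in; nothing more can be done
None
```

The job is handed in at 9.8 s of the 48 s: carriage against its stop, foot bar about 0.6 mm from the red marker by my camera estimate, lever squeezed closed and still held; the hand-in call returned no verdict, so I can't confirm the judged result.

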